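# Unlock the cheese portioning stand with the hold-down foot on the wheel

### The arm

A 7-joint arm with a two-finger parallel gripper is mounted at the origin on the work surface. World frame = base frame: x ahead of the robot, y to its left, z up, the work surface at z = 0. Lengths are in mm, angles in rad, forces in N, time in s.
With the tool pointing down it reaches from about 400 to 750 mm from the base axis. Payload 19.5 kg.
Tool frame: the origin (TCP) lies midway between the tips of the shut fingers; the grasp point (between the pads) lies 19 mm behind it; z points along the fingers, y is the direction in which the jaws open and shut (so a half turn about z gives the same grasp; the last joint's range is limited). The gripper opens to 85 mm and grips with 20 to 120 N. Pads are 22 mm wide; open, the fingers measure 114 mm over their backs; the gripper's body (76 mm by 85 mm) begins 54 mm behind the grasp point. The pads swing forward as they close: fully open they stand 13 mm farther back than shut.
Start: joints at [-1.169, 0.707, -0.028, 1.485, 0.022, 0.951, -0.075], TCP at [246.875, 519.276, 231.268] pointing down, gripper open.
Joint ranges: [-2.71, 2.71], [-0.32, 2.16], [-1.57, 1.52], [0, 2.45], [-1.46, 4.6], [0, 2.02], [-2.83, 2.83]. Speed limits (rad/s): [1.89, 1.89, 2.57, 2.57, 3.01, 3.01, 3.01].

### API

Orientations are given as a unit quaternion [w, x, y, z].
In Python, from rig import ctrl gives the robot as it stands.
- The arm moves only by the tool jog_arm, never from a script. Its argument "rows" is a list that holds one entry, the list of rows, each a list of 6 numbers: the shift along the tool's x, y, z in cm, then the turn, a rotation vector about the tool's x, y, z in degrees. In form: [[[dx, dy, dz, ax, ay, az], ...]]. A call has 1 to 5 rows; each row shifts and turns the commanded pose from where the row before left it, along the tool's axes as they then stand; what a row does not reach is not made up. A row lasts 1/8 s, in which the tool goes at most 62.5 mm and 10.7 degrees, less where a joint would pass 70% of its speed; a pose out of reach is approached as far as the arm can. A call is refused whole if a number of a shift passes 6.25 or a number of a turn 10.7, either way. A call with a gripper value outside its range is refused whole. "fingers" is the finger opening in cm, from 0 to 8.54, set as the call begins (left out, the last holds). The fingers move at their own pace and stop on an object; "squeeze" is the grip in N (left out, the last holds). Time passes only in rows, so rows that do not move let the fingers close. It gives the time, the measured TCP pose, the force and the opening at its end, in the units of the state.
- ctrl.get_obs(): the state, without advancing time (a new reading comes with each control period).
- ctrl.get_image(name): name is "scene" or "top" or "wrist"; returns the picture (480x640x3 uint8, red, green, blue); there is no depth.
- ctrl.calibration(name): a dict with "camera_matrix" (3x3 intrinsics, pixels), "R" (3x3) and "t" (3): a world point X has camera coordinates R X + t. Camera axes: x right, y down, z forward; pixel columns grow to the right and rows downward; lengths in mm; the calibration is good to about 2 mm. A picture is of the moment at which its call begins: read the wrist's pose just before it. calibration takes no time and is no camera call; for the wrist camera it gives the pose at the moment of the call.
- ctrl.hand_in(): hands the job in, once; it reports no verdict.
The state is a dict: "t": time; "q": joint angles; "joint_vel": joint speeds; "joint_torque": joint torques, N m; "position": TCP position; "eef_rot": TCP orientation; "wrist_force": force on the tool from outside, world axes, zero at the start; "wrist_torque": the same for the moment, N m; "finger_gap": finger opening in mm.
Only numpy, scipy, OpenCV 4.12 (cv2) and the standard library are available. Lean on these libraries where they do the work, as an engineer would, in place of code of your own. Each camera call takes 0.05 s, during which the arm holds its last target.

### The job

On the cheese portioning stand, push the blue knob on the mast down until the sprung blue foot bears gently on the cheese wheel under it, and leave it standing there. Then pull the red locking plunger straight out of its hole in the turntable, fully back, and finish while still holding it out against its spring (do not let go), with the foot still pressing on the wheel. Do not shift any of the wheels or the things standing about on the counter.

Things in the scene. Friction and masses are not known exactly. Their poses are not given: they have to be found in the camera images.
- stand: fixed portioning stand, place and yaw vary; origin on the counter at the turntable's axis, z up. White turntable 220 mm across, does not turn here, top 60 mm above the counter. The stand's own -x points from the axis to the red plunger, its +x to the mast. One of the three cheese wheels stands on the turntable, within 8 mm of its axis
- sleeve_top (a point): centre of the upper end of the grey sleeve (28 mm across) that guides the gauge rod, on the stand's axis, 195 mm above the counter. A bridge 22 mm wide at heights 171 to 189 mm carries it from the mast, which stands 145 mm out along the stand's +x and ends 192 mm above the counter
- gauge_top (a point): centre of the top face of the blue push knob (32 mm across, 22 mm high) on top of the vertical gauge rod on the stand's axis; 275 mm above the counter when the rod is fully up, and it goes down with the rod
- gauge (a joint): how far the gauge rod has been lowered, m: 0 fully up, 0.055 fully down. A brake with about 9 N of drag keeps it wherever it is left
- foot_under (a point): centre of the underside of the blue foot (disc 40 mm across, 8 mm thick) at the lower end of the rod; 135 mm below the top of the blue knob while the foot is not pressed. Height of this point = 0.140 m - joint gauge + joint foot
- foot (a joint): how far the foot is pushed up into the rod against its spring, m: 0 free, 0.010 hard stop. The spring bears with 1.6 N at first touch and 5.6 N at 0.010; it keeps pressing on the wheel once the rod is left there. About 5 mm is right; pushing on past the stop squeezes the wheel
- plunger_knob (a point): centre of the red plunger knob, a cylinder of 26 mm diameter and 26 mm long, its axis level and pointing radially away from the turntable; 173 mm from the stand's axis along the stand's -x and 48 mm above the counter when home. Free counter all round and under it; the grey housing that guides it (68 mm high, 36 mm wide) ends 10 mm inward of the knob
- plunger (a joint): how far the plunger is pulled out along the stand's -x direction, m: 0 home in the hole, clear of the turntable from 0.010, fully back at its stop at 0.020. A spring returns it at once if let go: 4 N at home, 11 N fully back
- seat_hole (a point): mouth of the hole in the turntable's rim in which the plunger's pin (10 mm diameter) sits, on the plunger's axis
- block: fixed wooden butcher block, 270 x 150 x 60 mm, origin under its centre, long along its x; the two spare wheels stand on it
- top_low (a point): centre of the top face of the yellow waxed cheese wheel, 100 mm across, 40 mm high; stands on the turntable or on the block (tops 60 mm above the counter), any of the three may be on the stand
- top_mid (a point): centre of the top face of the green waxed cheese wheel, 100 mm across, 52 mm high; stands on the turntable or on the block (tops 60 mm above the counter), any of the three may be on the stand
- top_tall (a point): centre of the top face of the orange waxed cheese wheel, 100 mm across, 64 mm high; stands on the turntable or on the block (tops 60 mm above the counter), any of the three may be on the stand
- mill: bystander: dark wooden pepper mill, 56 mm across, 150 mm high, origin at its foot
- mug: bystander: white mug, 80 mm across, 90 mm high, origin at its foot
- bowl: bystander: blue bowl, 120 mm across, 50 mm high, origin at its foot
- spatula: bystander: black-handled spatula 240 mm long, lying along its x on the counter

How it is judged:
By the outcome, as a careful person would: the job done as asked, in the order asked, and still so for the second after the job is handed in, while the arm keeps its last pose, push and grip.
It also fails if it takes over 45 s, if anything falls off the work surface, if the arm or the gripper's body presses on something with over 40 N, if the wrist force passes 120 N, or if a joint passes its speed limit or range.

## Working session

There is one attempt and no reset: what is moved stays moved. The work goes in short steps, Python scripts to look and compute and a tool call to move; the robot and the scene stay as the last step left them, time stands still between calls to the robot, and variables do not carry over. Pictures are saved under pics/ and viewed, and the job is handed in when it is done.

Besides the shell and the picture viewer there is one more tool, called after "Request:" as name([rows], argument=value, ...), one row to a line, values as JSON. jog_arm: Moves the arm, as the interface text tells. Its arguments: {"type":"object","properties":{"rows":{"type":"array"},"fingers":{"type":"number"},"squeeze":{"type":"number"}},"required":["rows"]}

```bash
mkdir -p pics; ls; python3 - <<'E'
from rig import ctrl
import cv2
o=ctrl.get_obs(); print(o)
for n in("scene","top","wrist"):
    c=ctrl.calibration(n); print(n,c)
    im=ctrl.get_image(n); cv2.imwrite(f"pics/{n}0.png",im[:,:,::-1])
E
```

```text
pics
{'t': 0.0, 'q': array([-1.16870668,  0.70708484, -0.02761143,  1.48500527,  0.02200543,
        0.95092926, -0.07548133]), 'joint_vel': array([ 0.00222486,  0.00099162,  0.00128539,  0.00110201, -0.00010913,
       -0.00078414,  0.00105714]), 'joint_torque': array([ 1.31212378e-04, -8.83214951e+01,  1.23507254e+00, -2.36163676e+01,
        1.69417489e-02,  6.46614892e-03,  1.53578007e-04]), 'position': array([246.77174092, 519.0481224 , 230.83647393]), 'eef_rot': array([-1.01254121e-04,  2.20069661e-01,  9.75483997e-01, -5.52815803e-04]), 'wrist_force': array([-0.28294599, -0.27586671,  0.358945  ]), 'wrist_torque': array([-0.00015319,  0.02130704,  0.02593188]), 'finger_gap': 85.78859796462619}
scene {'camera_matrix': array([[436.70572836,   0.        , 324.2216597 ],
       [  0.        , 436.70572836, 236.93160321],
       [  0.        ,   0.        ,   1.        ]]), 'R': array([[-0.65687996,  0.75394814, -0.00842163],
       [ 0.53291128,  0.45634137, -0.71257149],
       [-0.53339881, -0.47256191, -0.70154897]]), 't': array([ 346.62497475, -180.98200492, 1428.27729085])}
top {'camera_matrix': array([[470.5064852 ,   0.        , 319.34051451],
       [  0.        , 470.5064852 , 249.53823639],
       [  0.        ,   0.        ,   1.        ]]), 'R': array([[ 2.04563838e-03, -9.99872467e-01, -1.58387157e-02],
       [-9.95506019e-01, -5.36638512e-04, -9.46967719e-02],
       [ 9.46761952e-02,  1.59612521e-02, -9.95380157e-01]]), 't': array([  18.38653947,  588.11822949, 1272.66888949])}
wrist {'camera_matrix': array([[343.32545471,   0.        , 312.74625969],
       [  0.        , 343.32545471, 234.73403449],
       [  0.        ,   0.        ,   1.        ]]), 'R': array([[ 4.29740689e-01,  9.02952328e-01, -1.82213159e-04],
       [ 8.64568612e-01, -4.11414559e-01,  2.88546660e-01],
       [ 2.60468913e-01, -1.24157776e-01, -9.57465818e-01]]), 't': array([-574.43208735,  -38.76965463,  379.42781444])}
```

View pics/scene0.png

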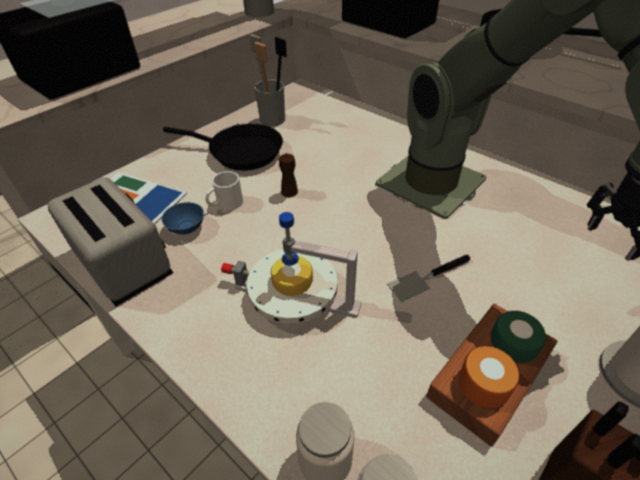

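View pics/top0.png

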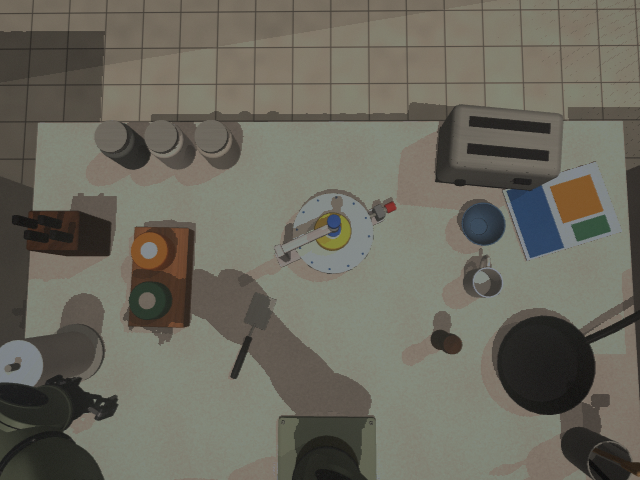

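View pics/wrist0.png

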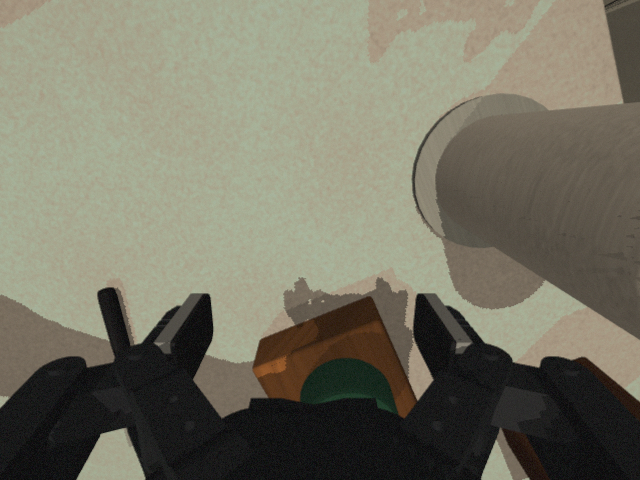

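The scene and top pictures show the stand with the yellow (low) wheel on it. In the top view the blue knob is at about (334,226), the red knob at (390,207) and the mast at (283,252). Next I measure the stand's axis and yaw.

```bash
cat > h.py <<'E'
import numpy as np, cv2
from rig import ctrl
def ray(c,uv):
    K,R,t=c["camera_matrix"],c["R"],c["t"]
    d=R.T@np.linalg.inv(K)@np.array([uv[0],uv[1],1.]); return -R.T@t,d
def onplane(c,uv,z):
    o,d=ray(c,uv); return o+d*(z-o[2])/d[2]
def tri(c1,u1,c2,u2):
    o1,d1=ray(c1,u1);o2,d2=ray(c2,u2)
    s=np.linalg.lstsq(np.c_[d1,-d2],o2-o1,rcond=None)[0]
    a=o1+s[0]*d1;b=o2+s[1]*d2
    return (a+b)/2,np.linalg.norm(a-b)
def proj(c,X):
    p=c["camera_matrix"]@(c["R"]@np.asarray(X,float)+c["t"]); return p[:2]/p[2]
def blobs(im,lo,hi,roi=None,amin=8):
    hsv=cv2.cvtColor(im,cv2.COLOR_RGB2HSV)
    m=cv2.inRange(hsv,np.array(lo),np.array(hi))
    if roi:
        k=np.zeros_like(m);k[roi[1]:roi[3],roi[0]:roi[2]]=255;m&=k
    n,l,s,c=cv2.connectedComponentsWithStats(m)
    return [(s[i].tolist(),c[i].round(2).tolist()) for i in range(1,n) if s[i][4]>=amin],m
E
python3 - <<'E'
from h import *
T=cv2.imread("pics/top0.png")[:,:,::-1].copy();S=cv2.imread("pics/scene0.png")[:,:,::-1].copy()
for n,im,roi in(("T",T,(260,180,410,290)),("S",S,(210,200,370,330))):
    print(n,"blue",blobs(im,(105,120,60),(128,255,255),roi)[0]);
    print(n,"red",blobs(im,(0,190,110),(6,255,255),roi)[0],blobs(im,(172,150,90),(180,255,255),roi)[0])
    print(n,"yel",blobs(im,(18,120,90),(34,255,255),roi,100)[0])
a=cv2.resize(T[180:290,260:410],None,fx=5,fy=5,interpolation=cv2.INTER_CUBIC);cv2.imwrite("pics/tc.png",a[:,:,::-1])
a=cv2.resize(S[200:330,210:370],None,fx=4.5,fy=4.5,interpolation=cv2.INTER_CUBIC);cv2.imwrite("pics/sc.png",a[:,:,::-1])
E
```

```text
T blue [([327, 215, 13, 21, 168], [333.72, 223.55])]
T red [] []
T yel [([315, 213, 36, 37, 620], [334.0, 233.2])]
S blue [([280, 213, 13, 10, 117], [285.85, 217.54]), ([283, 253, 15, 12, 100], [289.7, 259.1])]
S red [([222, 264, 10, 8, 56], [226.34, 267.29])] []
S yel [([271, 257, 41, 39, 983], [291.31, 277.91])]
```

View pics/tc.png

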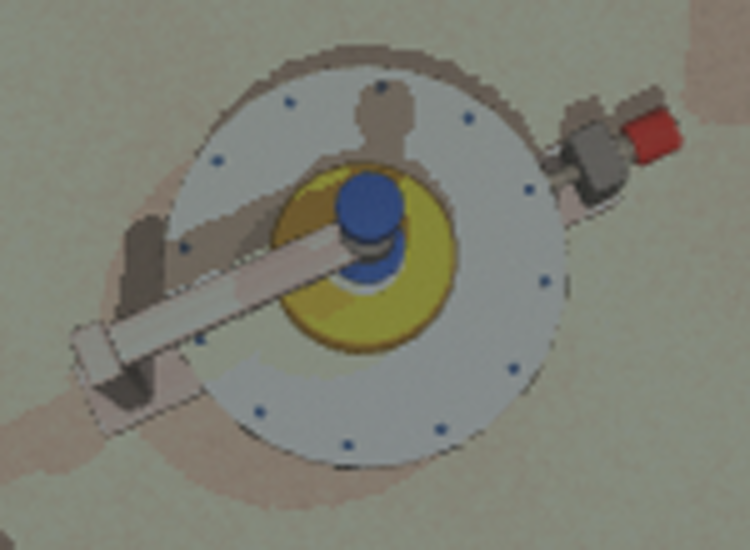

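View pics/sc.png

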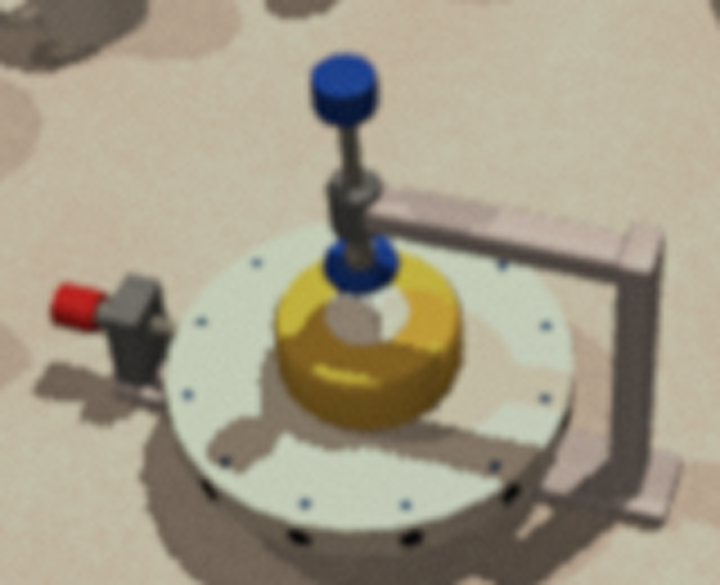

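```bash
python3 - <<'E'
from h import *
T=cv2.imread("pics/top0.png")[:,:,::-1].copy();S=cv2.imread("pics/scene0.png")[:,:,::-1].copy()
ct,cs=ctrl.calibration("top"),ctrl.calibration("scene")
r=blobs(T,(0,150,80),(12,255,255),(375,195,405,220))[0]; r+=blobs(T,(168,120,80),(180,255,255),(375,195,405,220))[0];print(r)
rs=blobs(S,(0,170,90),(12,255,255),(210,250,240,285))[0];print(rs)
k=onplane(ct,(333.7,220.5),275);print("knob top plane",k)
print("turntable", onplane(ct,(332.9,232.8),60))
print("knob tri(centre z~264)",tri(ct,(333.7,220.8),cs,(285.85,217.5)))
print("red plane52",onplane(ct,(390,206.8),54), "tri",tri(ct,(390,206.8),cs,rs[0][1]))
# mast top crop (103,352)
print("mast",onplane(ct,(93/5+260,358/5+180),192))
# foot white spot / yellow wheel
# scene knob vertical check
for X in ([k[0],k[1],275],[k[0],k[1],253]): print(proj(cs,X),proj(ct,X))
E
```

```text
[([385, 202, 11, 10, 68], [390.31, 206.62])]
[([222, 264, 10, 9, 73], [226.36, 267.75])]
knob top plane [630.23532693 -16.98163419 275.        ]
turntable [630.54372391 -17.94415757  60.        ]
knob tri(centre z~264) (array([630.26828576, -16.09853888, 264.28764413]), np.float64(2.8219518193717397))
red plane52 [ 702.76781187 -173.68319404   54.        ] tri (array([ 702.99173887, -173.79540576,   51.63293658]), np.float64(0.5909608518213584))
mast [567.44197357 114.98213583 192.        ]
[284.5165102  213.42662901] [333.7 220.5]
[285.26839693 221.23985985] [333.56067806 221.99607237]
```

Triangulation puts the stand's axis at about (630, -17) and the red knob at (703, -174, 48). The -x direction is at about -65°. I'll shut the fingers, rise, and turn the tool so its x matches the stand's x.

Request:
jog_arm([
  [[0,0,-3,0,0,9.9],[0,0,-3,0,0,9.9],[0,0,-3,0,0,9.9],[0,0,-3,0,0,9.8],[-5.8,1.1,0,0,0,0]],
], fingers=0, squeeze=60)

```text
t: 0.78
position: [279.9, 473.4, 352.0]
eef_rot: [-0.001, 0.536, 0.844, 0.001]
wrist_force: [2.4, 0.3, -1.4]
finger_gap: 0.0
```

Request:
jog_arm([
  [[-5.8,1.1,0,0,0,0],[-5.8,1.1,0,0,0,0],[-5.8,1.1,0,0,0,0],[-5.8,1.1,0,0,0,0],[-5.8,1.1,0,0,0,0]],
])

```text
t: 1.4
position: [454.9, 230.4, 351.3]
eef_rot: [-0.0, 0.537, 0.844, -0.0]
wrist_force: [0.7, 0.4, 0.2]
finger_gap: -0.2
```

Request:
jog_arm([
  [[-5.8,1.1,0,0,0,0],[-5.8,1.1,0,0,0,0],[-5.8,1.1,0,0,0,0],[-5.8,1.1,0,0,0,0],[0,0,0,0,0,0]],
])

```text
t: 2.02
position: [593.4, 36.4, 350.2]
eef_rot: [0.0, 0.539, 0.842, -0.001]
wrist_force: [0.0, 0.2, -0.8]
finger_gap: -0.2
```

```bash
cat >> h.py <<'E'
from scipy.spatial.transform import Rotation as Ro
def st():
    o=ctrl.get_obs(); w=o["eef_rot"]; R=Ro.from_quat([w[1],w[2],w[3],w[0]]).as_matrix()
    print("t",round(o["t"],2),"p",o["position"].round(1),"F",o["wrist_force"].round(1),"gap",round(o["finger_gap"],1)); print("R",R.round(3).tolist(),"q",o["q"].round(2))
    return o,R
def to(X):
    o,R=st(); print("tool shift cm",(R.T@(np.asarray(X)-o["position"])/10).round(2))
E
python3 -c "
from h import *
to([630.4,-17.2,300])"
```

```text
t 2.02 p [593.4  36.4 350.2] F [ 0.   0.2 -0.8] gap -0.2
R [[-0.419, 0.908, -0.001], [0.908, 0.419, -0.002], [-0.001, -0.002, -1.0]] q [-0.2   0.65  0.2   1.18 -0.12  1.33  0.41]
tool shift cm [-6.41  1.13  5.03]
```

Request:
jog_arm([
  [[-3.2,0.6,1,0,0,0],[-3.2,0.5,1,0,0,0],[0,0,3,0,0,0],[0,0,0,0,0,0]],
])

```text
t: 2.52
position: [628.5, -12.0, 299.9]
eef_rot: [-0.002, 0.537, 0.844, -0.001]
wrist_force: [0.2, 0.4, 1.2]
finger_gap: -0.1
```

```bash
python3 -c "
from h import *
to([630.4,-17.2,280])
for n in ('scene','top'): cv2.imwrite('pics/%s1.png'%n,ctrl.get_image(n)[:,:,::-1])
S=cv2.imread('pics/scene1.png');T=cv2.imread('pics/top1.png')
a=cv2.resize(S[170:330,210:370],None,fx=3.7,fy=3.7,interpolation=cv2.INTER_CUBIC);cv2.imwrite('pics/sc1.png',a)
"
```

```text
t 2.52 p [628.5 -12.  299.9] F [0.2 0.4 1.2] gap -0.1
R [[-0.424, 0.906, -0.003], [0.906, 0.424, 0.0], [0.002, -0.003, -1.0]] q [-0.11  0.75  0.18  1.14 -0.13  1.27  0.5 ]
tool shift cm [-0.55 -0.05  1.99]
```

View pics/sc1.png

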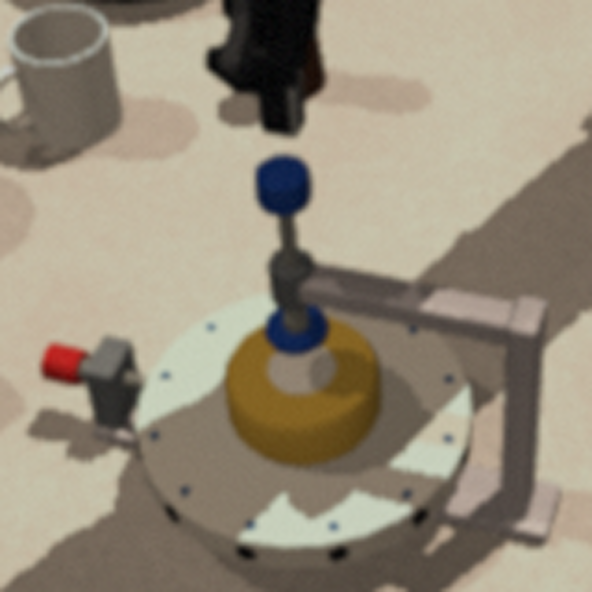

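The shut fingers are centred above the blue knob in the picture. I'm descending now.

Request:
jog_arm([
  [[-0.5,0,0.8,0,0,0],[0,0,0.8,0,0,0],[0,0,0.2,0,0,0],[0,0,0,0,0,0]],
])

```text
t: 3.12
position: [631.5, -17.2, 283.3]
eef_rot: [-0.0, 0.537, 0.844, -0.0]
wrist_force: [0.4, 0.3, 1.2]
finger_gap: 0.1
```

Request:
jog_arm([
  [[0,0,0.4,0,0,0],[0,0,0,0,0,0]],
])

```text
t: 3.38
position: [631.4, -17.3, 279.1]
eef_rot: [-0.0, 0.537, 0.844, -0.0]
wrist_force: [0.5, 0.3, 0.2]
finger_gap: -0.0
```

Request:
jog_arm([
  [[0,0,0.4,0,0,0],[0,0,0,0,0,0]],
])

```text
t: 3.62
position: [631.4, -17.3, 275.0]
eef_rot: [-0.0, 0.537, 0.844, -0.0]
wrist_force: [-0.1, 0.7, -0.2]
finger_gap: 0.1
```

Request:
jog_arm([
  [[0,0,0.4,0,0,0],[0,0,0.4,0,0,0],[0,0,0.4,0,0,0],[0,0,0.4,0,0,0],[0,0,0,0,0,0]],
])

```text
t: 4.25
position: [631.5, -17.3, 259.1]
eef_rot: [-0.0, 0.537, 0.844, -0.0]
wrist_force: [-0.5, 0.0, 0.4]
finger_gap: 0.1
```

```bash
python3 -c "
from h import *
st()
for n in ('scene','top'): cv2.imwrite('pics/%s2.png'%n,ctrl.get_image(n)[:,:,::-1])
S=cv2.imread('pics/scene2.png');T=cv2.imread('pics/top2.png')
a=cv2.resize(S[170:330,210:370],None,fx=3.7,fy=3.7,interpolation=cv2.INTER_CUBIC);cv2.imwrite('pics/sc2.png',a)
"
```

```text
t 4.25 p [631.5 -17.3 259.1] F [-0.5  0.   0.4] gap 0.1
R [[-0.424, 0.906, -0.0], [0.906, 0.424, -0.0], [-0.0, -0.0, -1.0]] q [-0.1   0.78  0.17  1.21 -0.13  1.16  0.52]
```

View pics/sc2.png

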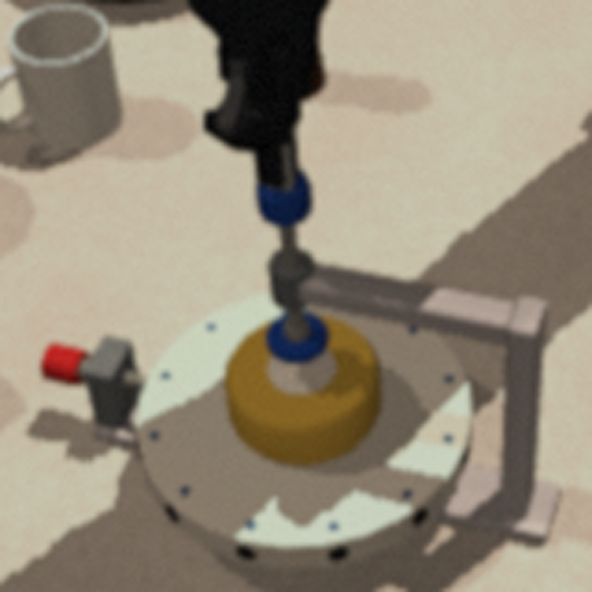

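```bash
python3 -c "
from h import *
cs=ctrl.calibration('scene')
for f in ('scene0','scene1','scene2'):
    S=cv2.imread('pics/%s.png'%f)[:,:,::-1].copy(); print(f,blobs(S,(105,120,40),(128,255,255),(260,190,320,280))[0])
for z in (275,253,264,259,237,140,148,132,124): print(z,proj(cs,[630.4,-17.2,z]))
S=cv2.imread('pics/scene2.png')
cv2.imwrite('pics/k2.png',cv2.resize(S[190:270,260:320],None,fx=9,fy=7.5,interpolation=cv2.INTER_NEAREST))
S=cv2.imread('pics/scene1.png')
cv2.imwrite('pics/k1.png',cv2.resize(S[190:270,260:320],None,fx=9,fy=7.5,interpolation=cv2.INTER_NEAREST))
"
```

```text
scene0 [([280, 213, 13, 15, 166], [286.07, 219.5]), ([283, 253, 15, 12, 104], [289.9, 259.15])]
scene1 [([280, 213, 13, 15, 160], [286.07, 219.71]), ([282, 253, 16, 12, 99], [289.84, 259.51])]
scene2 [([280, 218, 13, 13, 110], [286.45, 224.45]), ([283, 256, 15, 11, 95], [290.17, 262.04])]
275 [284.38586267 213.42130186]
253 [285.13992233 221.23449178]
264 [284.76607254 217.36084683]
259 [284.93678307 219.12966412]
237 [285.67267441 226.7546029 ]
140 [288.6469348  257.57240482]
148 [288.41700752 255.19001306]
132 [288.87430053 259.92825504]
124 [289.09914727 262.25800479]
```

View pics/k2.png

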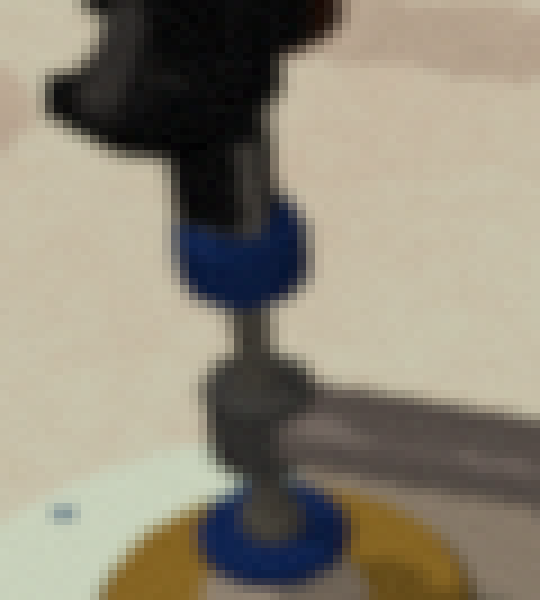

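View pics/k1.png

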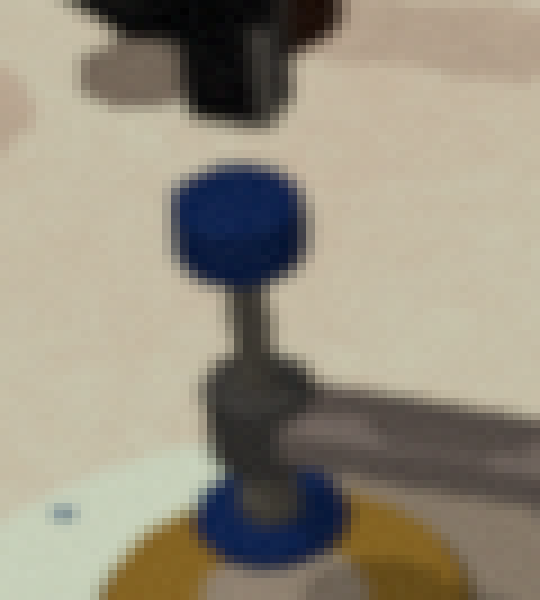

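```bash
python3 -c "
from h import *
cs=ctrl.calibration('scene')
S=cv2.imread('pics/scene0.png')
a=np.array([630.4,-17.2,0]);
th=np.linspace(0,2*np.pi,60)
def circ(im,c,r,col):
    P=np.array([proj(cs,c+[r*np.cos(x),r*np.sin(x),0]) for x in th])
    P=((P-[210,200]+.5)*4.5-.5).round().astype(int); cv2.polylines(im,[P],True,col,1)
im=cv2.resize(S[200:330,210:370],None,fx=4.5,fy=4.5,interpolation=cv2.INTER_CUBIC)
circ(im,a+[0,0,60],110,(0,0,255));circ(im,a+[0,0,100],50,(255,0,255));circ(im,a+[0,0,195],14,(0,255,0));circ(im,a+[0,0,275],16,(0,0,255));circ(im,a+[0,0,140],20,(0,0,255))
circ(im,a+[0,0,267],16,(0,255,0))
cv2.imwrite('pics/ov.png',im)"
```

```text
(no output)
```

View pics/ov.png

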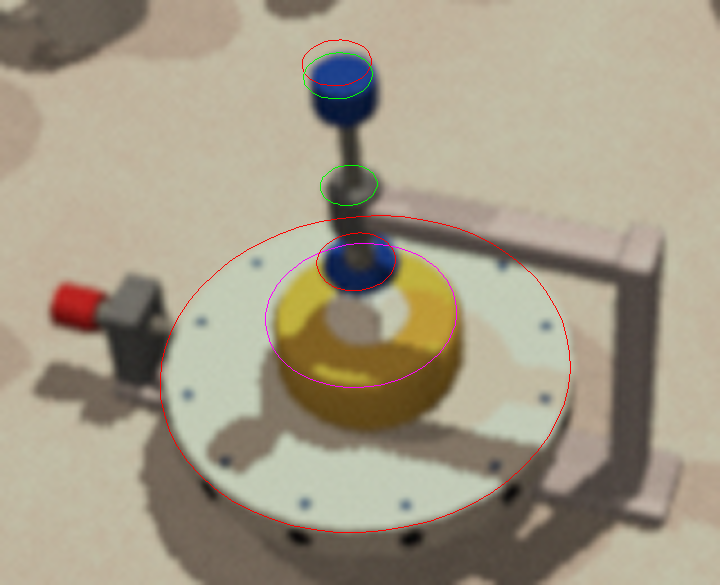

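The overlay shows the fixed parts (turntable, sleeve) offset by only about 1 px. The blue knob started about 8 mm down already, with its top at about 267. That fits the 8 mm of motion seen against 16 mm of finger travel below 275. Finger contact is real, so I'm going on.

Request:
jog_arm([
  [[0,0,0.5,0,0,0],[0,0,0.5,0,0,0],[0,0,0.5,0,0,0]],
])

```text
t: 4.72
position: [631.6, -17.3, 244.5]
eef_rot: [0.0, 0.537, 0.844, 0.0]
wrist_force: [-1.8, 0.5, 7.9]
finger_gap: -0.1
```

Request:
jog_arm([
  [[0,0,0.4,0,0,0]],
])

```text
t: 4.85
position: [631.6, -17.3, 240.5]
eef_rot: [0.0, 0.537, 0.844, 0.0]
wrist_force: [-1.2, 0.7, 7.7]
finger_gap: 0.1
```

Request:
jog_arm([
  [[0,0,0.2,0,0,0]],
])

```text
t: 4.97
position: [631.6, -17.3, 238.5]
eef_rot: [0.0, 0.537, 0.844, 0.0]
wrist_force: [-2.7, -0.2, 7.0]
finger_gap: 0.2
```

Request:
jog_arm([
  [[0,0,0.2,0,0,0]],
])

```text
t: 5.1
position: [631.6, -17.3, 236.6]
eef_rot: [0.0, 0.537, 0.844, 0.0]
wrist_force: [-1.0, 0.0, 7.0]
finger_gap: -0.3
```

Request:
jog_arm([
  [[0,0,0,0,0,0]],
])

```text
t: 5.22
position: [631.5, -17.3, 236.4]
eef_rot: [0.0, 0.537, 0.844, 0.0]
wrist_force: [-0.3, -0.3, 4.1]
finger_gap: 0.3
```

```bash
python3 -c "
from h import *
st()
for n in ('scene',): cv2.imwrite('pics/%s3.png'%n,ctrl.get_image(n)[:,:,::-1])
S=cv2.imread('pics/scene3.png')
cv2.imwrite('pics/k3.png',cv2.resize(S[190:270,260:320],None,fx=9,fy=7.5,interpolation=cv2.INTER_NEAREST))
print(blobs(S[:,:,::-1].copy(),(105,120,40),(128,255,255),(260,190,320,280))[0])
"
```

```text
t 5.22 p [631.5 -17.3 236.4] F [-0.3 -0.3  4.1] gap 0.3
R [[-0.424, 0.906, 0.0], [0.906, 0.424, -0.0], [-0.0, 0.0, -1.0]] q [-0.1   0.8   0.17  1.25 -0.14  1.1   0.52]
[([281, 225, 13, 14, 111], [287.14, 232.28]), ([284, 262, 15, 12, 101], [290.87, 268.51])]
```

View pics/k3.png

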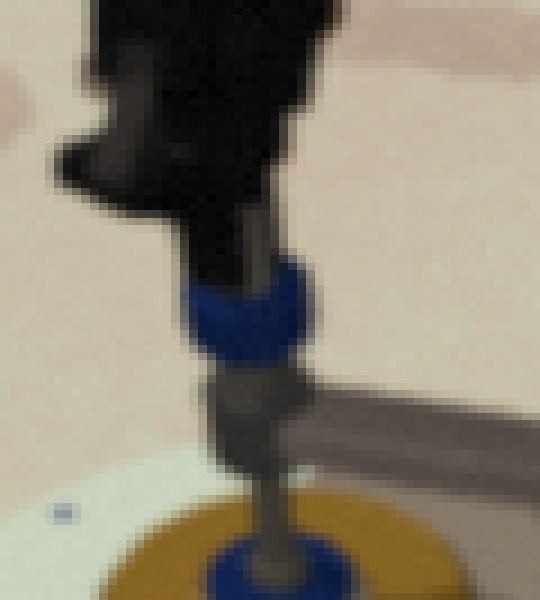

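The foot follows the knob, and the force while moving is 7–8 N, which is the brake. I'm feeling for the touch now.

Request:
jog_arm([
  [[0,0,0.1,0,0,0]],
])

```text
t: 5.4
position: [631.6, -17.3, 235.6]
eef_rot: [0.0, 0.537, 0.844, 0.0]
wrist_force: [-2.1, 1.0, 7.3]
finger_gap: 0.2
```

Request:
jog_arm([
  [[0,0,0.15,0,0,0]],
])

```text
t: 5.52
position: [631.6, -17.3, 234.2]
eef_rot: [0.0, 0.537, 0.844, 0.0]
wrist_force: [-2.7, 0.2, 10.1]
finger_gap: 0.1
```

Request:
jog_arm([
  [[0,0,0.15,0,0,0]],
])

```text
t: 5.65
position: [631.6, -17.3, 232.7]
eef_rot: [0.0, 0.537, 0.844, 0.0]
wrist_force: [-2.3, 1.0, 10.3]
finger_gap: -0.2
```

Request:
jog_arm([
  [[0,0,0.15,0,0,0]],
])

```text
t: 5.78
position: [631.6, -17.3, 231.3]
eef_rot: [0.0, 0.537, 0.844, 0.0]
wrist_force: [-2.8, 0.3, 11.5]
finger_gap: -0.2
```

Request:
jog_arm([
  [[0,0,0.1,0,0,0]],
])

```text
t: 5.9
position: [631.6, -17.3, 230.3]
eef_rot: [0.0, 0.537, 0.844, 0.0]
wrist_force: [-3.1, 0.1, 11.3]
finger_gap: 0.2
```

```bash
python3 -c "
from h import *
st()
"
```

```text
t 5.9 p [631.6 -17.3 230.3] F [-3.1  0.1 11.3] gap 0.2
R [[-0.424, 0.906, 0.001], [0.906, 0.424, -0.0], [-0.0, 0.001, -1.0]] q [-0.1   0.81  0.17  1.26 -0.14  1.08  0.52]
```

Touch came at TCP z ≈ 235, where the force stepped from 7 to 10 N as expected. The foot is now pressed about 5 mm, so I'll lift off and go to the red knob.

Request:
jog_arm([
  [[0,0,-1,0,0,0],[0,0,-3,0,0,0],[0,0,-3,0,0,0],[-3,0,-1,0,0,0],[-5,0,0,0,0,0]],
])

```text
t: 6.52
position: [666.1, -89.2, 311.6]
eef_rot: [0.001, 0.536, 0.844, 0.001]
wrist_force: [-0.7, -0.2, 0.2]
finger_gap: 0.3
```

Request:
jog_arm([
  [[-5,0,0,0,0,0],[-4.3,0,2,0,0,0],[0,0,5,0,0,0],[0,0,5,0,0,0],[0,0,0,0,0,0]],
], fingers=6)

```text
t: 7.15
position: [703.5, -173.6, 187.4]
eef_rot: [-0.003, 0.537, 0.844, -0.001]
wrist_force: [-0.6, 1.3, 0.6]
finger_gap: 60.0
```

```bash
python3 -c "
from h import *
to([703.2,-174.1,27])
for n in ('scene','top','wrist'): cv2.imwrite('pics/%s4.png'%n,ctrl.get_image(n)[:,:,::-1])
S=cv2.imread('pics/scene4.png')
cv2.imwrite('pics/sc4.png',cv2.resize(S[190:330,200:360],None,fx=4,fy=4,interpolation=cv2.INTER_CUBIC))
print(blobs(S[:,:,::-1].copy(),(105,120,40),(128,255,255),(260,190,320,280))[0])
"
```

```text
t 7.15 p [ 703.5 -173.6  187.4] F [-0.6  1.3  0.6] gap 60.0
R [[-0.424, 0.906, -0.005], [0.906, 0.424, 0.001], [0.003, -0.004, -1.0]] q [ 0.15  1.04  0.15  0.83 -0.14  1.29  0.71]
tool shift cm [-0.08  0.02 16.04]
[([281, 225, 13, 16, 158], [287.29, 232.35]), ([283, 263, 16, 11, 104], [290.34, 268.47])]
```

View pics/sc4.png

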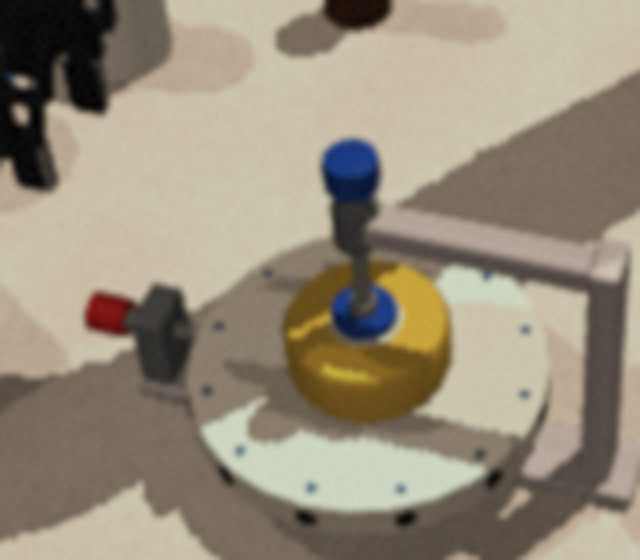

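View pics/wrist4.png

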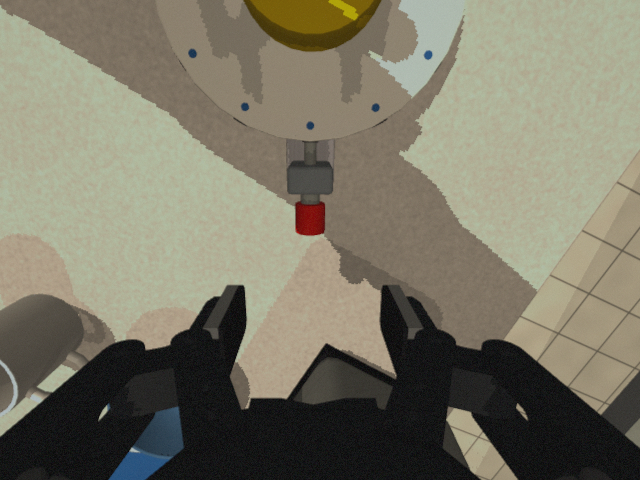

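```bash
python3 -c "
from h import *
c=ctrl.calibration('wrist')
W=cv2.imread('pics/wrist4.png')[:,:,::-1].copy()
b,m=blobs(W,(0,150,60),(12,255,255),(270,180,350,250),50);print(b)
b2,m=blobs(W,(170,150,60),(180,255,255),(270,180,350,250),50);print(b2)
u=np.array([310.3,218.5])
p=onplane(c,u,57);print(p)
ax=np.array([630.4,-17.2,57]);d=p-ax;print(np.hypot(*d[:2]),np.degrees(np.arctan2(d[1],d[0])))
a=onplane(c,(310.3,203),61);print('inner end top',a, 'outer', onplane(c,(310.3,235),48))
to([p[0],p[1],27])
T=cv2.imread('pics/top4.png');cv2.imwrite('pics/t4.png',T)
"
```

```text
[([296, 202, 29, 33, 810], [309.83, 218.69])]
[]
[ 703.87657122 -172.70166931   57.        ]
171.9871381123308 -64.70865341068465
inner end top [ 697.9839884  -159.99978814   61.        ] outer [ 711.08803139 -188.27738294   48.        ]
t 7.3 p [ 705.7 -174.3  192.6] F [ 0.  -0.5 -0.2] gap 60.1
R [[-0.424, 0.906, 0.003], [0.906, 0.424, -0.001], [-0.002, 0.002, -1.0]] q [ 0.15  1.04  0.15  0.82 -0.14  1.29  0.71]
tool shift cm [ 0.26 -0.14 16.56]
```

View pics/t4.png

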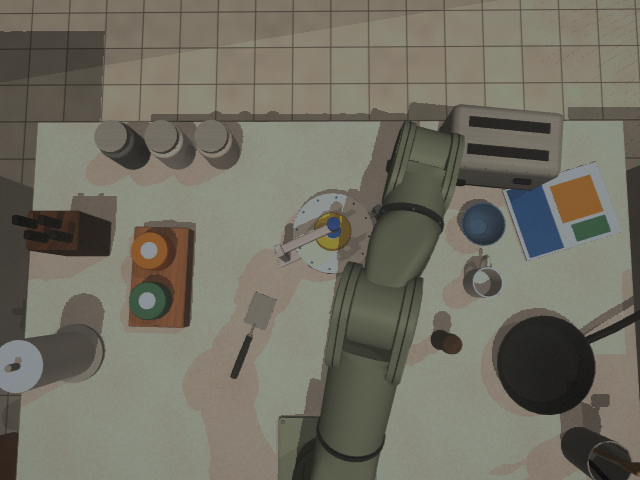

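```bash
python3 -c "
from h import *
c=ctrl.calibration('top');s=ctrl.calibration('scene')
for uv in ((453,106),(437,180),(556,188),(562,112)):
  print([onplane(c,uv,z).round() for z in (0,190)])
# scene toaster right-front top corner approx (50,205),(165,240)?; triangulate corner nearest: scene top corner (150,233)
print('axis of wrist px at z 300,400', proj(c,[704,-174,300]),proj(c,[704,-174,400]))
"
```

```text
[array([1008., -367.,    0.]), array([ 930., -314.,  190.])]
[array([ 790., -316.,    0.]), array([ 744., -271.,  190.])]
[array([ 766., -652.,    0.]), array([ 723., -558.,  190.])]
[array([ 989., -679.,    0.]), array([ 914., -581.,  190.])]
axis of wrist px at z 300,400 [405.04054279 185.60591192] [413.33685408 174.07635312]
```

```bash
python3 -c "
import cv2
S=cv2.imread('pics/scene4.png');cv2.imwrite('pics/s4.png',S)"
```

```text
(no output)
```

View pics/s4.png

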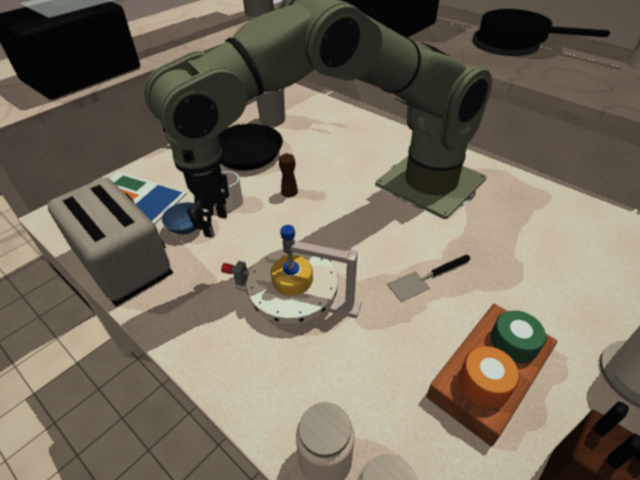

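```bash
python3 -c "
from h import *
c=ctrl.calibration('top');s=ctrl.calibration('scene')
for a,b in (((440,178),(112,180)),((453,106),(157,237)),((556,186),(52,205))): print(tri(c,a,s,b))
print(-s['R'].T@s['t'])
"
```

```text
(array([ 776.80650887, -284.69498104,  309.12308646]), np.float64(129.21343259771598))
(array([ 859.18642483, -254.12453116,  247.19008748]), np.float64(116.9799556094437))
(array([ 825.94514456, -664.51895822,   61.95790519]), np.float64(147.49443977879653))
[1085.97975401  496.20176421  875.96299114]
```

```bash
python3 -c "
from h import *
c=ctrl.calibration('top');s=ctrl.calibration('scene')
for a,b in (((440,178),(158,236)),((453,108),(108,268)),((556,186),(108,180)),((560,114),(52,205))): print(tri(c,a,s,b))
"
```

```text
(array([ 774.23853701, -301.07466137,  133.42161485]), np.float64(27.99607252105238))
(array([ 929.35749877, -315.65658164,  144.62977572]), np.float64(32.327559800484735))
(array([ 745.87784664, -586.39587903,  146.24120358]), np.float64(17.95579053693256))
(array([ 911.03657174, -582.2763997 ,  169.27979444]), np.float64(12.717015388458654))
```

Everything is aligned: the red knob is centred between the jaws, at (310,218) in the wrist view, and the tool axes match the stand. The toaster corner is about 100 mm clear. I'm descending.

Request:
jog_arm([
  [[0,0,4,0,0,0],[0,0,4,0,0,0],[0,0,3,0,0,0],[0,0,0,0,0,0]],
])

```text
t: 7.8
position: [704.8, -174.0, 80.1]
eef_rot: [-0.0, 0.537, 0.844, -0.0]
wrist_force: [-0.3, 0.4, 1.1]
finger_gap: 60.0
```

```bash
python3 -c "
from h import *
to([703.5,-173.8,27])
cv2.imwrite('pics/wrist5.png',ctrl.get_image('wrist')[:,:,::-1])
cv2.imwrite('pics/scene5.png',ctrl.get_image('scene')[:,:,::-1])
"
```

```text
t 7.8 p [ 704.8 -174.    80.1] F [-0.3  0.4  1.1] gap 60.0
R [[-0.424, 0.906, -0.001], [0.906, 0.424, 0.0], [0.0, -0.001, -1.0]] q [ 0.15  1.14  0.14  0.95 -0.15  1.06  0.72]
tool shift cm [ 0.07 -0.11  5.31]
```

View pics/wrist5.png

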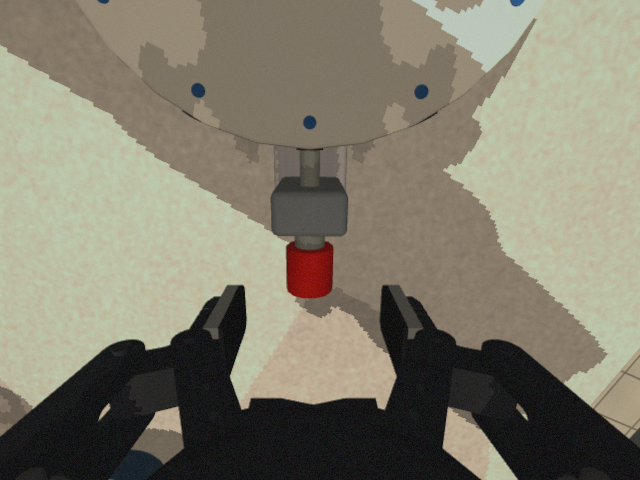

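View pics/scene5.png

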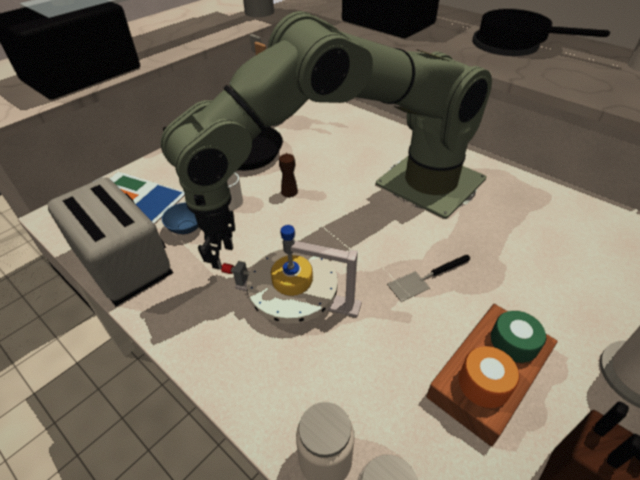

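Request:
jog_arm([
  [[0.05,-0.1,2,0,0,0],[0,0,2,0,0,0],[0,0,1.3,0,0,0],[0,0,0,0,0,0]],
])

```text
t: 8.4
position: [703.4, -173.9, 26.2]
eef_rot: [-0.0, 0.537, 0.844, -0.0]
wrist_force: [-0.9, 0.0, -0.1]
finger_gap: 59.9
```

```bash
python3 -c "
from h import *
to([703.5,-173.8,27])
cv2.imwrite('pics/wrist6.png',ctrl.get_image('wrist')[:,:,::-1])
S=ctrl.get_image('scene')[:,:,::-1]
cv2.imwrite('pics/s6.png',cv2.resize(S[200:300,180:300],None,fx=6,fy=6,interpolation=cv2.INTER_CUBIC))
W=cv2.imread('pics/wrist6.png')[:,:,::-1].copy();c=ctrl.calibration('wrist')
print(blobs(W,(0,150,40),(12,255,255),None,50)[0])
for r in (160,186): print(proj(c,np.array([630.4,-17.2,61])+r*np.array([.421,-.907,0])))
"
```

```text
t 8.4 p [ 703.4 -173.9   26.2] F [-0.9  0.  -0.1] gap 59.9
R [[-0.424, 0.906, -0.001], [0.906, 0.424, 0.0], [0.001, -0.001, -1.0]] q [ 0.15  1.21  0.13  0.98 -0.15  0.97  0.73]
tool shift cm [ 0.01  0.01 -0.08]
[([279, 286, 65, 81, 4109], [311.08, 328.0])]
[309.43122142 304.08379795]
[309.44246291 365.96726919]
```

View pics/wrist6.png

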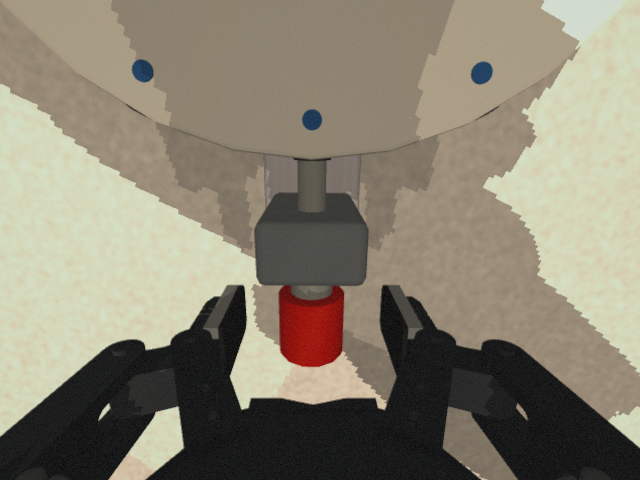

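View pics/s6.png

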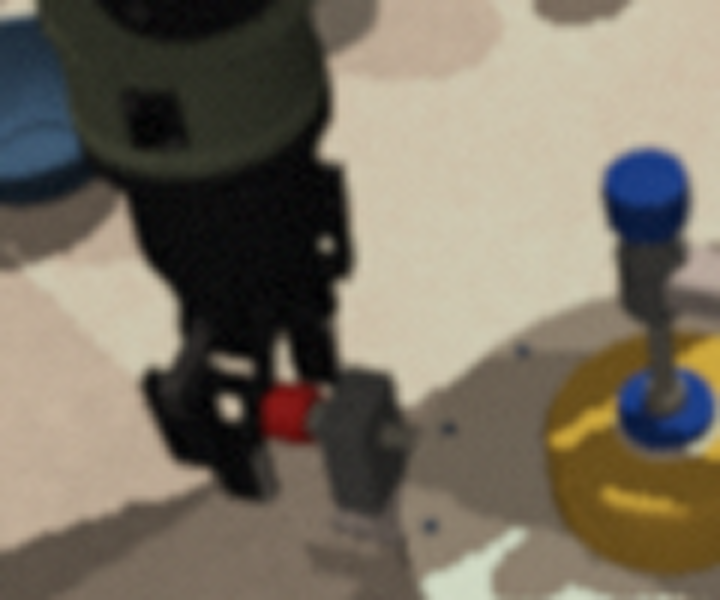

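The red knob (279–343, 286–366 in the wrist view) sits centred between the pads, where the geometry predicts. Closing.

Request:
jog_arm([
  [[0,0,0,0,0,0],[0,0,0,0,0,0],[0,0,0,0,0,0],[0,0,0,0,0,0]],
], fingers=1, squeeze=60)

```text
t: 9.0
position: [703.1, -174.5, 27.5]
eef_rot: [-0.0, 0.537, 0.844, -0.001]
wrist_force: [-8.3, -1.5, 8.6]
finger_gap: 24.2
```

Request:
jog_arm([
  [[-0.3,0,0,0,0,0],[-0.3,0,0,0,0,0],[0,0,0,0,0,0]],
])

```text
t: 9.38
position: [705.5, -179.7, 27.5]
eef_rot: [-0.001, 0.537, 0.844, -0.0]
wrist_force: [-11.2, 2.1, 12.3]
finger_gap: 24.4
```

```bash
python3 -c "
from h import *
o,R=st(); print('tool F',(R.T@o['wrist_force']).round(1))
cv2.imwrite('pics/wrist7.png',ctrl.get_image('wrist')[:,:,::-1])
"
```

```text
t 9.38 p [ 705.5 -179.7   27.5] F [-11.2   2.1  12.3] gap 24.4
R [[-0.423, 0.906, -0.002], [0.906, 0.423, -0.0], [0.001, -0.002, -1.0]] q [ 0.16  1.21  0.13  0.96 -0.15  0.98  0.73]
tool F [  6.7  -9.3 -12.3]
```

View pics/wrist7.png

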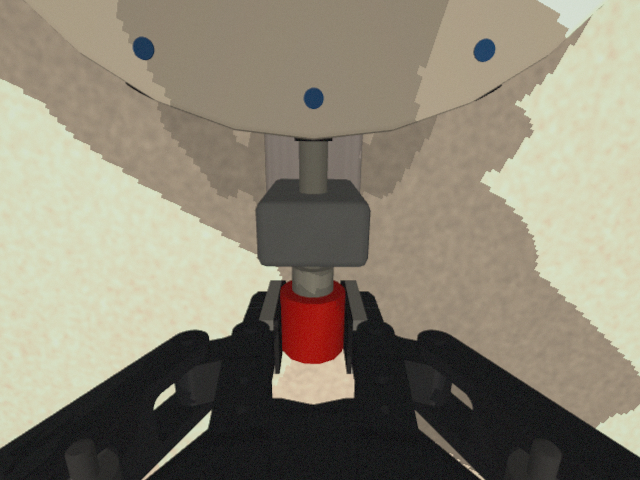

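The knob is gripped and about 6 mm out, with a pull of 6.7 N matching the spring. I'm relieving the slight side load and pulling on.

Request:
jog_arm([
  [[-0.3,-0.03,-0.05,0,0,0],[-0.3,-0.03,-0.03,0,0,0],[-0.3,0,0,0,0,0],[0,0,0,0,0,0]],
])

```text
t: 9.93
position: [708.8, -187.0, 27.6]
eef_rot: [-0.001, 0.537, 0.844, 0.0]
wrist_force: [-8.3, 5.8, 4.2]
finger_gap: 24.7
```

```bash
python3 -c "
from h import *
o,R=st(); print('tool F',(R.T@o['wrist_force']).round(1), 'along', R[:,0]@(o['position']-[703.1,-174.5,27.5]))
"
```

```text
t 9.93 p [ 708.8 -187.    27.6] F [-8.3  5.8  4.2] gap 24.7
R [[-0.424, 0.906, -0.002], [0.906, 0.424, 0.002], [0.002, -0.001, -1.0]] q [ 0.17  1.22  0.13  0.92 -0.15  1.    0.74]
tool F [ 8.8 -5.1 -4.1] along -13.72347813665074
```

Request:
jog_arm([
  [[-0.3,-0.02,0,0,0,0],[-0.2,0,0,0,0,0],[0,0,0,0,0,0]],
])

```text
t: 10.3
position: [710.7, -191.2, 27.6]
eef_rot: [-0.002, 0.537, 0.844, 0.0]
wrist_force: [-7.9, 7.7, 5.2]
finger_gap: 24.2
```

Request:
jog_arm([
  [[-0.15,0,0,0,0,0],[0,0,0,0,0,0]],
])

```text
t: 10.55
position: [711.3, -192.4, 27.6]
eef_rot: [-0.002, 0.537, 0.844, 0.0]
wrist_force: [-9.3, 8.4, 4.7]
finger_gap: 24.3
```

Request:
jog_arm([
  [[-0.1,0,0,0,0,0],[0,0,0,0,0,0]],
])

```text
t: 10.8
position: [711.4, -192.7, 27.5]
eef_rot: [-0.002, 0.537, 0.844, 0.001]
wrist_force: [-12.4, 11.2, 6.3]
finger_gap: 24.2
```

```bash
python3 -c "
from h import *
o,R=st(); print('tool F',(R.T@o['wrist_force']).round(1), 'along', R[:,0]@(o['position']-[703.1,-174.5,27.5]))
"
```

```text
t 10.8 p [ 711.4 -192.7   27.5] F [-12.4  11.2   6.3] gap 24.2
R [[-0.424, 0.906, -0.003], [0.906, 0.424, 0.003], [0.005, -0.002, -1.0]] q [ 0.18  1.23  0.13  0.9  -0.15  1.02  0.74]
tool F [15.4 -6.5 -6.2] along -19.977036822055414
```

The force jumped to 15 N at 20.0 mm of travel, so the plunger is at its stop. Last visual check.

```bash
python3 -c "
from h import *
cv2.imwrite('pics/wrist8.png',ctrl.get_image('wrist')[:,:,::-1])
S=ctrl.get_image('scene')[:,:,::-1];cv2.imwrite('pics/scene8.png',S)
cv2.imwrite('pics/s8.png',cv2.resize(S[200:320,180:340],None,fx=4.5,fy=4.5,interpolation=cv2.INTER_CUBIC))
print(blobs(S[:,:,::-1].copy(),(105,120,40),(128,255,255),(260,190,320,280))[0])
W=cv2.imread('pics/wrist8.png')[:,:,::-1].copy();c=ctrl.calibration('wrist')
print(blobs(W,(0,150,40),(12,255,255),None,50)[0])
for r in (180,206,150): print(proj(c,np.array([630.4,-17.2,61 if r>150 else 68])+r*np.array([.421,-.907,0])))
"
```

```text
[([281, 225, 13, 16, 159], [287.26, 232.29]), ([284, 263, 15, 11, 100], [290.64, 268.67])]
[([280, 280, 66, 83, 4142], [312.34, 324.73])]
[312.34097592 303.50701176]
[312.15329365 365.59935249]
[312.57037009 227.42300445]
```

View pics/wrist8.png

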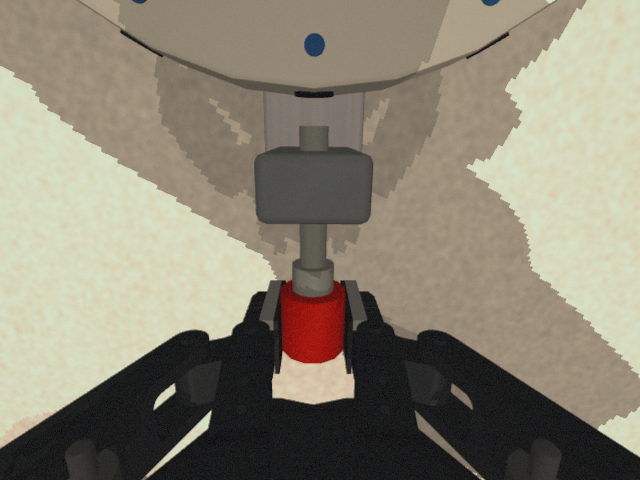

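View pics/s8.png

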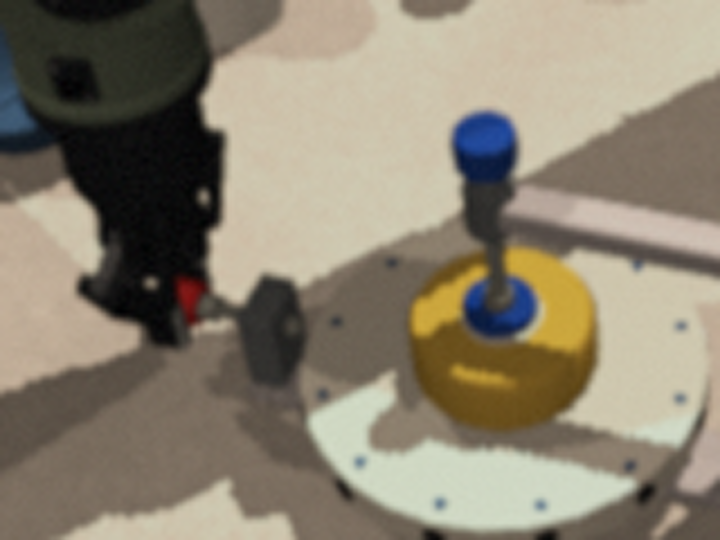

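View pics/scene8.png

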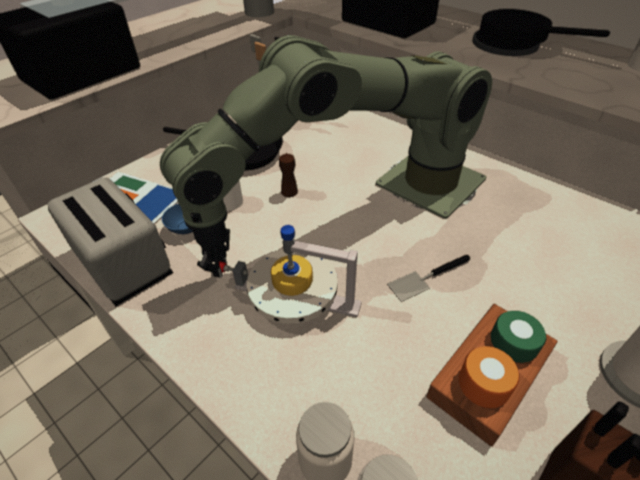

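The pin is well clear of the hole: its tip is at (313,128) and the rim hole at (313,94) in the wrist view. The knob is held firmly. The foot is on the wheel, with its blob unchanged at (290.6,268.7), and nothing else has moved.

Request:
jog_arm([
  [[-0.03,0,0,0,0,0],[0,0,0,0,0,0],[0,0,0,0,0,0]],
])

```text
t: 11.28
position: [711.4, -192.7, 27.5]
eef_rot: [-0.003, 0.537, 0.844, 0.001]
wrist_force: [-13.3, 12.2, 8.7]
finger_gap: 24.5
```

```bash
python3 -c "
from h import *
o,R=st(); print('tool F',(R.T@o['wrist_force']).round(1), R[:,0]@(o['position']-[703.1,-174.5,27.5]))
print(ctrl.hand_in())
"
```

```text
t 11.28 p [ 711.4 -192.7   27.5] F [-13.3  12.2   8.7] gap 24.5
R [[-0.424, 0.906, -0.004], [0.906, 0.424, 0.004], [0.005, -0.002, -1.0]] q [ 0.18  1.23  0.13  0.9  -0.15  1.03  0.74]
tool F [16.7 -6.8 -8.6] -20.042866752180757
the job is handed in; nothing more can be done
None
```

The job is done and handed in at t = 11.3 s. The sprung foot is resting on the yellow wheel, and the red plunger is held out at its stop.

- **Foot:** I pushed the blue knob down with shut fingers. The foot touched the wheel at a tip height of about 235 mm, where the force stepped from 7 to 10 N. I stopped at 230.3 mm, so the foot spring is pressed about 5 mm. In the pictures the knob and foot stayed where I left them after I let go and through the pull.
- **Plunger:** I gripped the red knob at 60 N and pulled it 20.0 mm straight out. The force followed the spring (8.8 N at 13.7 mm), then rose to 15–17 N with almost no further travel, so it is at its stop. The last wrist picture shows the pin well clear of the hole.
- **Surroundings:** the last scene picture shows no wheel or bystander moved. The arm partly hides the bowl and mug there.

Some checks did not agree fully:
- **Knob start height:** the blue knob stood about 8 mm below its fully-up height at the start. I found this partway through the push, and it did not change the end height.
- **Scene camera:** it reads about 1 px off on the fixed parts of the stand.
- **Side and vertical load:** about 7–9 N of each remained in the grip at the end.
- **Finger gap:** it reads 24.5 mm on the 26 mm knob.

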